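Push a tray of painted model houses past the sprung gate

TASK

Send the tray of freshly painted model houses along the plywood chute into its drying end: press the long sprung paddle beside the chute down with one fingertip so that the gate is held up, and while it is held, push the tray by the upright plate at its tail with the other finger until the whole pan is past the gate. Then take the hand away so that the gate drops shut behind the pan. Only push the tray, never lift it, do not let the tray touch the gate, and leave the glue bottle, paint jar and model house alone.

Things in the scene. Friction and masses are not known exactly. Their poses are not given: they have to be found in the camera images.
- chute: Straight open-topped plywood chute, fixed on the table. Origin on the table top, on the midline, below the gate; x along the chute in the push direction, z up, y across to the side with the gate's shaft and paddle. Runs from x = -290 to +170 mm (end stop). Floor 3 mm thick; walls 4 mm thick, 22 mm high, inner faces at y = +-33 mm. All of it is under 50 mm high but the raised gate (95 mm).
- gate_line (a point): Point on the chute's floor midline straight below the gate (chute x = 0). Beside it at y = +43 mm and z = 34 mm runs the gate's shaft along x, radius 4 mm, from x = -275 to +25 mm, carried by two posts 12 mm square and 40 mm high at x = -272 and +18 mm.
- gate (a joint): Gate angle in rad about its shaft along the chute: 0 shut, grows as the paddle is pressed down and the gate rises, stop at 0.7. A light spring shuts it (about 3 to 5 N on the paddle). From 0.35 it clears the tray; 0.5 is a good opening. Shut, it lets the tray's low tail pass below but not the pan.
- skirt (a point): Middle of the lower edge of the gate's hanging plate, 12 mm above the table when shut. Plate 40 mm across (chute y = +15 to -25 mm), 6 mm thick, under an aluminium bar 10 mm thick that crosses the chute from y = +43 to -45 mm. A finger in the chute cannot pass below the raised gate; the tray's tail is long enough that it need not.
- paddle (a point): Middle of the top face of the gate's paddle: aluminium strip 205 mm long (chute x = -260 to -55), 44 wide, 4 thick, outside the chute on +y, rigid with the shaft. Shut, it slopes up outwards from y = 73, z = 25 mm to y = 111, z = 46 mm. At 0.5 rad it is level, top face z = 12 mm, y = 65 to 109 mm. It acts alike wherever along its length it is pressed; a fingertip can slide along it.
- tray: Loose white plastic tray, about 0.2 kg, in the chute before the gate. Origin at the centre of the pan's underside; x forward in the push direction, z up. Pan 80 mm long (x = -40 to +40), 60 wide, 15 high, little painted houses inside, none above the rim. Behind it a flat tail 24 wide, 5 thick, to x = -124 mm, ending in an upright push plate 50 wide, 22 high, 4 thick. 3 mm side play.
- push_plate (a point): Centre of the rear face of the tray's push plate, 11 mm above the tray's underside; push here (anywhere across the plate) along the tray's x.
- pan_rear (a point): Middle of the pan's rear edge, 8 mm above the tray's underside. It must end beyond the gate (chute x above 0).
- pan_front (a point): Middle of the pan's front edge, 8 mm above the tray's underside.
- glue: White glue bottle standing on the table, 44 mm across, 120 mm high. Origin under its centre. Leave alone.
- paint_jar: Blue paint jar standing on the table, 60 mm across, 70 mm high. Origin under its centre. Leave alone.
- model_house: White model house with a flat wooden roof, 78 by 58 mm, 49 mm high, standing on the table. Origin under its centre. Leave alone.
Not all that is in view belongs to the job. Leave any blue or red look-alike of the tray alone.

How it is judged:
On the way, in this order (a step that is already met when the one before it is completed fails the run):
1. a finger presses the paddle and holds the gate up while the pan is still before it (value of joint gate above 0.3 rad and contact force between the fingers and gate above 0.2 N and x of pan_front in the frame of chute below 0 m), for 0.1 s.
2. the tray is pushed by a finger under the gate while a finger holds the gate up (value of joint gate above 0.25 rad and contact force between the fingers and gate above 0.2 N and contact force between the fingers and tray above 0.05 N and x of pan_front in the frame of chute above 0.02 m and x of pan_rear in the frame of chute below 0 m).
3. the whole pan is past the gate, which a finger still holds up (value of joint gate above 0.25 rad and contact force between the fingers and gate above 0.2 N and x of pan_rear in the frame of chute above 0.003 m).
At the end, for the whole second after the job is handed in: The pan's rear edge is at least 3 mm beyond the middle of the gate, the tray lies flat and at rest in the chute, and the gate is shut (under 0.04 rad) (x of pan_rear in the frame of chute above 0.003 m and x of pan_front in the frame of chute below 0.17 m and value of joint gate below 0.04 rad and y of pan_rear in the frame of chute between -0.02 and 0.02 m and height (world z) of tray below 0.008 m and angle between tray's own z axis and vertical below 0.08 rad and linear speed of tray below 0.01 m/s); the robot touches nothing.
It fails at once if the tray touches the gate (contact force between tray and gate above 0.3 N).
It fails at once if the tray is lifted or tipped (height (world z) of tray above 0.013 m or angle between tray's own z axis and vertical above 0.2 rad).
It fails at once if the glue is disturbed (distance of glue from where it was at the start of the episode above 0.015 m).
It fails at once if the paint jar is disturbed (distance of paint_jar from where it was at the start of the episode above 0.015 m).
It fails at once if the model house is disturbed (distance of model_house from where it was at the start of the episode above 0.015 m).
It also fails if it takes over 42 s, if anything falls off the work surface, if the arm or the gripper's body presses on something with over 40 N, if the wrist force passes 120 N, or if a joint passes its speed limit or range.

ROBOT

A 6-joint arm with a two-finger parallel gripper is mounted at the origin on the work surface. World frame = base frame: x ahead of the robot, y to its left, z up, the work surface at z = 0. Lengths are in m, angles in rad, forces in N, time in s.
With the tool pointing down it reaches from about 0.225 to 0.875 m from the base axis. Payload 3.4 kg.
Tool frame: the origin (TCP) lies at the very end of the fingers, on their centre line; the grasp point (between the pads) lies behind it (manip.tcp_to_grasp is the z of the grasp point in the tool frame, in m); z points along the fingers, y is the direction in which the jaws open and shut (so a half turn about z gives the same grasp; the last joint's range is limited). The gripper opens to 85 mm and grips with 20 to 120 N. Pads are 22 mm wide; open, the fingers measure 114 mm over their backs; the gripper's body (76 mm by 85 mm) begins 54 mm behind the grasp point. The pads swing forward as they close: fully open they stand 13 mm farther back than shut.
Start: joints at [-0.121, 0.276, 1.505, -0, 1.361, -0.121], TCP at [0.575, -0, 0.201] pointing down, gripper open.
Joint ranges: [-2.89, 2.89], [-0.75, 2.08], [0.22, 2.7], [-1.18, 4.32], [0.11, 2.71], [-2.7, 2.7]. Speed limits (rad/s): [2.57, 2.57, 3.14, 3.14, 3.14, 3.14].

INTERFACE

Orientations are given as a unit quaternion [w, x, y, z].
In Python, from rig import manip, eyes gives the robot as it stands.
- The arm moves only by the tool servo_tool, never from a script. Its argument "increments" is a list of rows, each an object with "slide": the shift along the tool's x, y, z in m, a list of three; "spin": the turn about the tool's z in degrees. A call has 1 to 8 rows; each row shifts and turns the commanded pose from where the row before left it, along the tool's axes as they then stand; what a row does not reach is not made up. A row lasts 1/10 s, in which the tool goes at most 50 mm and 8.59 degrees, less where a joint would pass 70% of its speed; a pose out of reach is approached as far as the arm can. A call is refused whole if a number of a shift passes 0.05 or a number of a turn 8.59, either way. A call with a gripper value outside its range is refused whole. "hand" is the opening, from 0 (shut) to 1 (fully open), set as the call begins (left out, the last holds). The fingers move at their own pace and stop on an object; "newtons" is the grip in N (left out, the last holds). Time passes only in rows, so rows that do not move let the fingers close. It gives the time, the measured TCP pose, the force and the opening at its end, in the units of the state.
- manip.get_state(): the state, without advancing time (a new reading comes with each control period).
- eyes.get_image(name): name is "scene" or "side" or "wrist"; returns the picture (480x640x3 uint8, blue, green, red); there is no depth.
- eyes.calibration(name): a dict with "fx", "fy", "cx", "cy" (pixels), "rvec" (rotation vector, rad) and "tvec" (3), from world to camera coordinates, as OpenCV has them; the wrist camera has in their place "hand_eye" (4x4, takes a point from camera to tool coordinates, whose origin is the TCP and whose axes are the flange's). Camera axes: x right, y down, z forward; pixel columns grow to the right and rows downward; lengths in m; the calibration is good to about 2 mm. A picture is of the moment at which its call begins: read the wrist's pose just before it. calibration takes no time and is no camera call.
- manip.sign_off(): hands the job in, once; it reports no verdict.
The state is a dict: "clock": time; "qpos": joint angles; "qd": joint speeds; "effort": joint torques, N m; "position": TCP position; "ee_rot": TCP orientation; "contact_force": force on the tool from outside, world axes, zero at the start; "moment": the same for the moment, N m; "width": finger opening in m.
Only numpy, scipy, OpenCV 4.12 (cv2) and the standard library are available. Lean on these libraries where they do the work, as an engineer would, in place of code of your own. Each camera call takes 0.05 s, during which the arm holds its last target.

## Working session

There is one attempt and no reset: what is moved stays moved. The work goes in short steps, Python scripts to look and compute and a tool call to move; the robot and the scene stay as the last step left them, time stands still between calls to the robot, and variables do not carry over. Pictures are saved under pics/ and viewed, and the job is handed in when it is done.

Besides the shell and the picture viewer there is one more tool, called as name(argument=value, ...), one argument or row to a line, values as JSON. servo_tool: Moves the arm, as the interface text tells. Its arguments: {"type":"object","properties":{"increments":{"type":"array","items":{"type":"object","properties":{"slide":{"type":"array","items":{"type":"number"}},"spin":{"type":"number"}}}},"hand":{"type":"number"},"newtons":{"type":"number"}},"required":["increments"]}

```bash
mkdir -p pics; ls
python3 - <<'E'
from rig import manip, eyes
import cv2
for n in ("scene","side","wrist"):
    s=manip.get_state(); cv2.imwrite(f"pics/{n}0.png",eyes.get_image(n)); print(n,{k:v for k,v in eyes.calibration(n).items()})
print(s, manip.tcp_to_grasp)
E
```

```text
pics
scene {'fx': 624.6530118393017, 'fy': 624.6530118393017, 'cx': 312.9420606160493, 'cy': 244.5031802022373, 'rvec': array([ 2.29860974,  1.27583254, -0.36503821]), 'tvec': array([-0.35180926, -0.33925654,  1.4560004 ])}
side {'fx': 515.2022014947943, 'fy': 515.2022014947943, 'cx': 314.26042735735695, 'cy': 242.00418083324976, 'rvec': array([ 0.36371155, -2.86119157,  1.04588788]), 'tvec': array([0.52581143, 0.09744287, 0.82742228])}
wrist {'fx': 362.5229699042836, 'fy': 362.5229699042836, 'cx': 315.2908996900858, 'cy': 241.81759448060717, 'hand_eye': array([[-2.69139290e-04, -9.50213056e-01, -3.11600828e-01,
         8.03423691e-02],
       [ 9.99999694e-01, -4.84703429e-04,  6.14351124e-04,
        -7.00348820e-04],
       [-7.34798448e-04, -3.11600567e-01,  9.50212895e-01,
        -1.71937569e-01],
       [ 0.00000000e+00,  0.00000000e+00,  0.00000000e+00,
         1.00000000e+00]])}
{'clock': 0.1, 'qpos': array([-1.21003942e-01,  2.76537116e-01,  1.50600873e+00, -1.84644621e-05,
        1.36072750e+00, -1.20999741e-01]), 'qd': array([ 0.00024322, -0.00195591, -0.00129307,  0.00107557,  0.00014533,
       -0.00037517]), 'effort': array([ 1.55745878e-03, -4.17697620e+01, -2.46405226e+01, -1.74112388e-04,
        5.80947395e-03,  2.85749664e-07]), 'position': array([5.74468450e-01, 4.98046813e-05, 2.00622338e-01]), 'ee_rot': array([-6.56026423e-04,  7.07106650e-01,  7.07106413e-01, -5.25249250e-04]), 'contact_force': array([1.20742433, 0.45325394, 0.6092332 ]), 'moment': array([-0.03784299,  0.05940492,  0.02659809]), 'width': 0.08566893367091791} -0.0187
```

View pics/scene0.png

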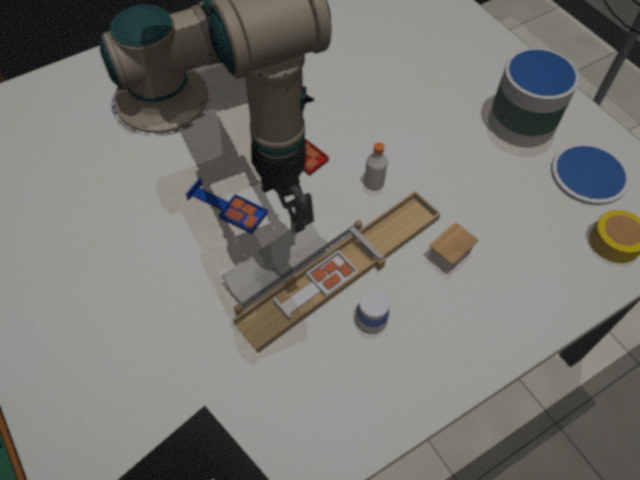

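View pics/side0.png

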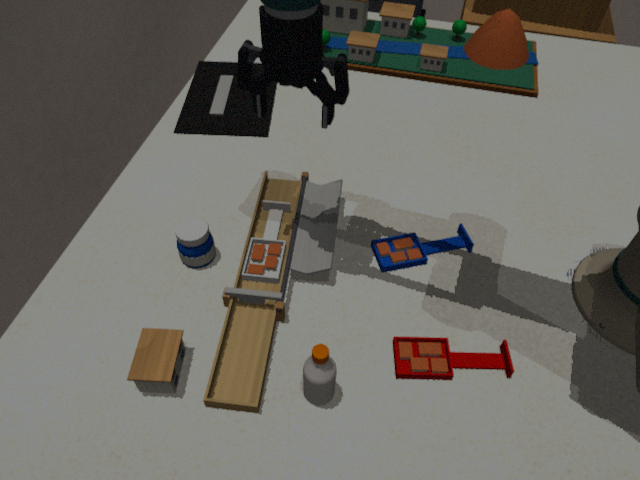

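View pics/wrist0.png

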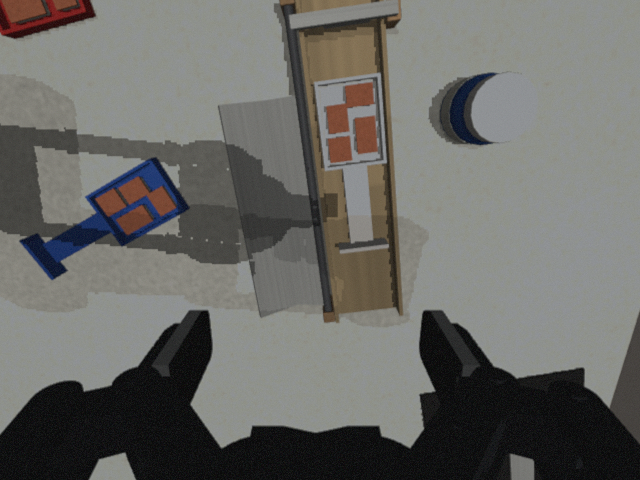

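Run:
```python
import cv2
a=cv2.imread("pics/wrist0.png")
cv2.imwrite("pics/w0a.png",cv2.resize(a[0:200,200:420],None,fx=3.6,fy=3,interpolation=cv2.INTER_CUBIC)) 
cv2.imwrite("pics/w0b.png",cv2.resize(a[150:340,200:440],None,fx=3,fy=3,interpolation=cv2.INTER_CUBIC)) 
b=cv2.imread("pics/side0.png")
cv2.imwrite("pics/s0a.png",cv2.resize(b[160:420,190:360],None,fx=2.3,fy=2.3,interpolation=cv2.INTER_CUBIC))
```

```text
(no output)
```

View pics/w0a.png

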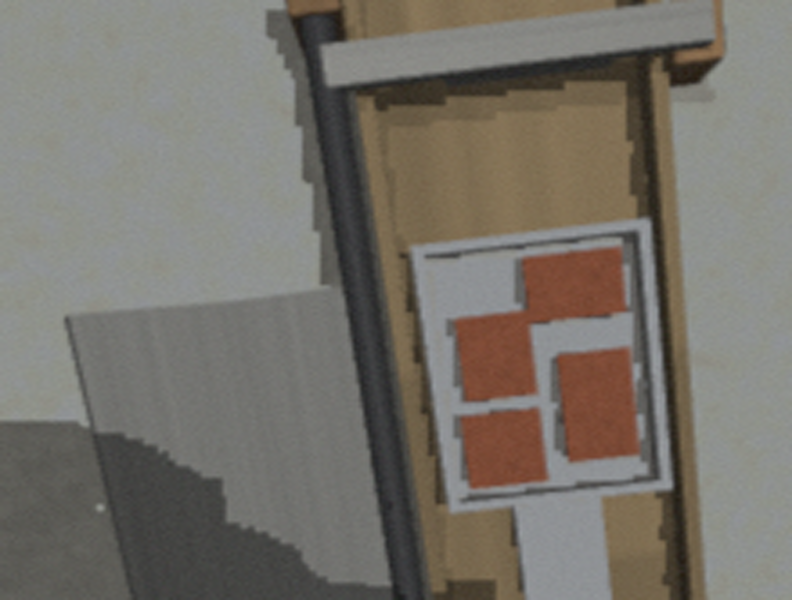

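View pics/w0b.png

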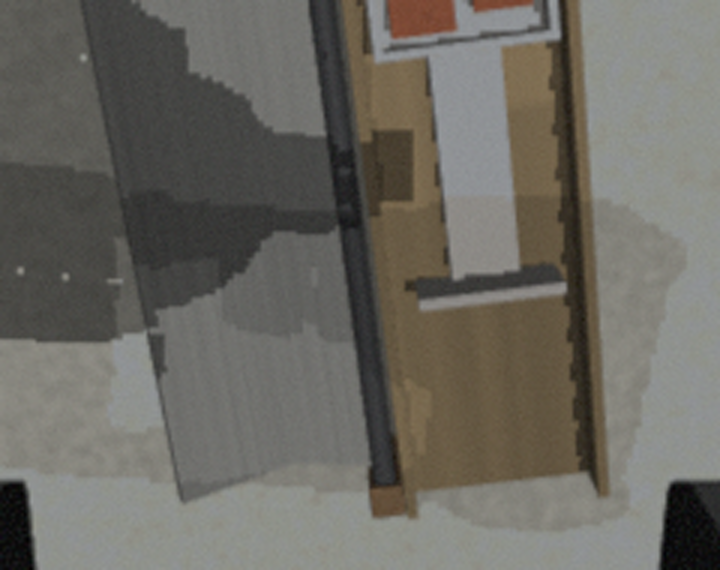

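View pics/s0a.png

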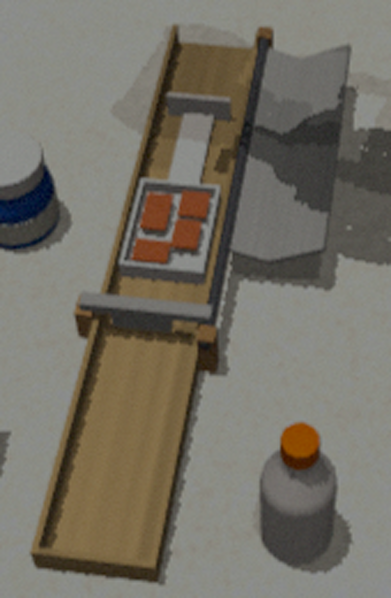

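```bash
cat > h.py <<'E'
import numpy as np, cv2
from scipy.spatial.transform import Rotation as R
from scipy.optimize import least_squares
from rig import manip, eyes
CAL={n:eyes.calibration(n) for n in("scene","side","wrist")}
def proj(n,P,pos=None,q=None):
    c=CAL[n]; P=np.atleast_2d(P)
    if n=="wrist":
        Rt=R.from_quat(np.roll(q,-1)).as_matrix(); T=c["hand_eye"]
        t=(P-pos)@Rt; pc=(t-T[:3,3])@T[:3,:3]
    else: pc=P@R.from_rotvec(c["rvec"]).as_matrix().T+c["tvec"]
    return np.c_[c["fx"]*pc[:,0]/pc[:,2]+c["cx"],c["fy"]*pc[:,1]/pc[:,2]+c["cy"]]
def place(p,L):
    c,s=np.cos(p[2]),np.sin(p[2]); L=np.asarray(L,float)/1000
    return np.c_[p[0]+c*L[:,0]-s*L[:,1],p[1]+s*L[:,0]+c*L[:,1],L[:,2]]
def fit(obs,pos,q,p0=(.65,.15,1.6)):
    # obs: list (cam,(x,y,z) mm,(u,v))
    def f(p): return np.concatenate([(proj(n,place(p,[l]),pos,q)[0]-uv) for n,l,uv in obs])
    r=least_squares(f,p0,loss="soft_l1"); return r.x,f(r.x).reshape(-1,2)
E
cat > m.py <<'E'
from h import *
s=manip.get_state(); a=(s["position"],s["ee_rot"])
W,S="wrist","side"
ch=[(W,(-55,111,46),(218.3,105.7)),(W,(-260,111,46),(261,316.7)),(W,(-290,-37,22),(402.3,315)),(W,(-290,37,22),(338.3,321.7)),(W,(-290,-33,3),(395,307.3)),
(S,(170,-37,22),(204.3,400.4)),(S,(170,37,22),(258.3,407.8)),(S,(-290,-37,22),(266.1,172.2)),(S,(-260,111,46),(342.2,179.6)),(S,(-55,111,46),(330.4,267.8))]
tr=[(W,(-124,25,25),(340,253.3)),(W,(-124,-25,25),(389,247.7)),(W,(40,30,18),(314.2,82.3)),(W,(40,-30,18),(380.6,73.3)),(W,(-40,30,18),(325.8,170.7)),(W,(-40,-30,18),(386.7,163.3)),
(S,(40,-30,18),(242.6,273.9)),(S,(40,30,18),(280.4,276.5)),(S,(-40,30,18),(285.2,241.3)),(S,(-40,-30,18),(252.2,238.3))]
pc,r=fit(ch,*a);print(pc,"\n",r.round(1).tolist())
pt,r=fit(tr,*a);print(pt,"\n",r.round(1).tolist())
c,sn=np.cos(pc[2]),np.sin(pc[2]);d=pt[:2]-pc[:2]
print("tray in chute",[c*d[0]+sn*d[1],-sn*d[0]+c*d[1]],pt[2]-pc[2])
np.save("chute.npy",pc)
E
python3 m.py
```

```text
[0.59498752 0.16389605 1.70056623] 
 [[-0.0, -0.9], [0.0, 1.2], [0.5, 0.3], [-3.0, 1.3], [0.5, 0.0], [-0.3, 0.9], [0.1, 0.1], [-0.6, -1.2], [-0.2, -0.1], [0.6, 0.9]]
[0.60765221 0.07942875 1.7023311 ] 
 [[0.1, 0.8], [0.1, 0.3], [-0.3, 0.0], [-0.1, -0.6], [-0.9, 0.7], [0.2, -0.2], [-0.8, 1.0], [-1.8, 2.2], [0.9, -0.3], [-0.8, -0.7]]
tray in chute [np.float64(-0.08539596707098229), np.float64(-0.0016276218409508499)] 0.0017648714356397477
```

```bash
cat > t.py <<'E'
from h import *
import sys
pc=np.load("chute.npy"); s=manip.get_state()
x,y,z=map(float,sys.argv[1:4])
g=place(pc,[(x,y,z)])[0]; M=R.from_quat(np.roll(s["ee_rot"],-1)).as_matrix()
print("tool delta now mm",((g-s["position"])@M*1000).round(1),"tool yaw",np.degrees(np.arctan2(M[1,0],M[0,0])),"chute",np.degrees(pc[2]))
k=np.array([[np.cos(pc[2]),np.sin(pc[2])],[-np.sin(pc[2]),np.cos(pc[2])]])
print("tcp in chute mm",(k@(s["position"][:2]-pc[:2])*1000).round(1),s["position"][2]*1000,"F",s["contact_force"].round(2),"w",s["width"],"t",s["clock"])
E
python3 t.py -235 46 70
```

```text
tool delta now mm [-75.2   5.4 130.7] tool yaw 89.99891339486572 chute 97.4352676935122
tcp in chute mm [-159.8   41.5] 200.73498111575853 F [0.37 0.06 0.14] w 0.08561883625082259 t 0.15
```

servo_tool(
  increments=[
    {"spin": -7.4, "slide": [0, 0, 0]},
    {"slide": [-0.025, -0.0015, 0.02], "spin": 0},
    {"slide": [-0.025, -0.0015, 0.035], "spin": 0},
    {"slide": [-0.025, -0.0015, 0.035], "spin": 0},
    {"slide": [0, 0, 0.035], "spin": 0},
    {"slide": [0, 0, 0], "spin": 0},
  ],
  hand=1,
)

```text
clock: 0.75
position: [0.5758, -0.0746, 0.0715]
ee_rot: [-0.005, 0.661, 0.751, -0.003]
contact_force: [-0.8, 0.3, -0.0]
width: 0.0856
```

```bash
python3 t.py -235 46 50
python3 - <<'E'
from rig import eyes
import cv2
cv2.imwrite("pics/side1.png",eyes.get_image("side")[80:380,160:460].repeat(2,0).repeat(2,1));cv2.imwrite("pics/wrist1.png",eyes.get_image("wrist"))
E
```

```text
tool delta now mm [-1.1  4.2 21.4] tool yaw 97.31457284836448 chute 97.4352676935122
tcp in chute mm [-234.    49.9] 71.45835586289309 F [-0.82  0.28 -0.01] w 0.08557599897211093 t 0.75
```

View pics/side1.png

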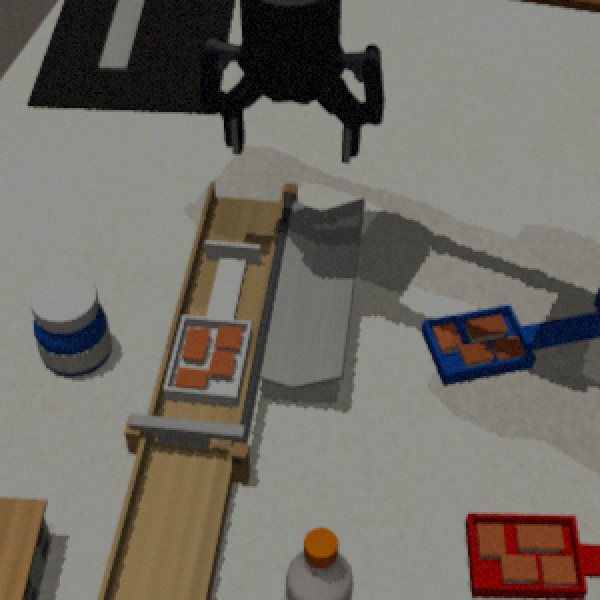

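View pics/wrist1.png

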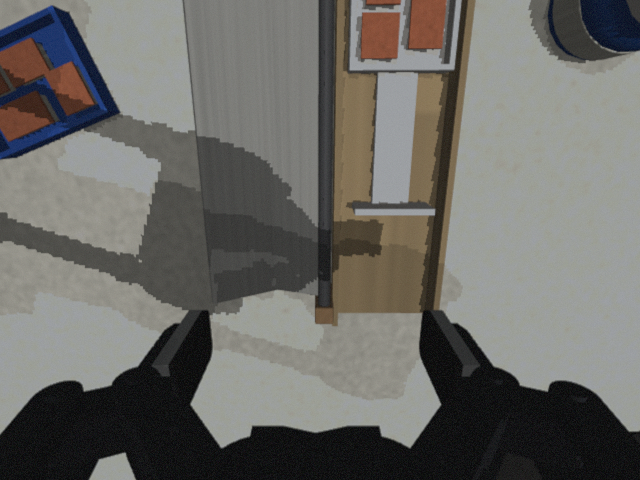

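```bash
python3 - <<'E'
from h import *
s=manip.get_state();M=R.from_quat(np.roll(s["ee_rot"],-1)).as_matrix()
for dz in(0,-.013):
  P=s["position"]+np.array([(dx,dy,dz) for dy in(-.057,-.0425,.0425,.057) for dx in (-.011,.011)])@M.T
  print("side crop",((proj("side",P)-[160,80])*2).round().tolist()); print("wrist",proj("wrist",P,s["position"],s["ee_rot"]).round().tolist())
E
python3 - <<'E'
import cv2
a=cv2.imread("pics/side1.png");cv2.imwrite("pics/side1z.png",cv2.resize(a[20:240,180:400],None,fx=2.7,fy=2.7,interpolation=cv2.INTER_CUBIC))
E
```

```text
side crop [[355.0, 184.0], [353.0, 201.0], [339.0, 182.0], [336.0, 199.0], [243.0, 174.0], [239.0, 191.0], [227.0, 172.0], [223.0, 189.0]]
wrist [[209.0, 305.0], [205.0, 266.0], [236.0, 305.0], [233.0, 266.0], [397.0, 305.0], [400.0, 266.0], [424.0, 305.0], [428.0, 266.0]]
side crop [[356.0, 173.0], [353.0, 190.0], [339.0, 171.0], [337.0, 188.0], [243.0, 163.0], [238.0, 179.0], [226.0, 161.0], [222.0, 178.0]]
wrist [[201.0, 317.0], [197.0, 276.0], [231.0, 317.0], [227.0, 276.0], [402.0, 317.0], [406.0, 276.0], [431.0, 317.0], [436.0, 276.0]]
```

View pics/side1z.png

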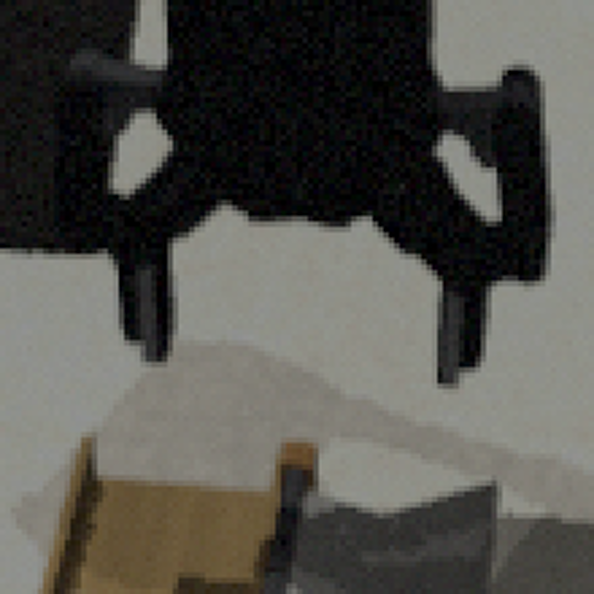

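servo_tool(
  increments=[
    {"slide": [0, 0.002, 0.006], "spin": 0},
    {"slide": [0, 0.002, 0.006], "spin": 0},
    {"slide": [0, 0, 0.006], "spin": 0},
    {"slide": [0, 0, 0.006], "spin": 0},
    {"slide": [0, 0, 0], "spin": 0},
    {"slide": [0, 0, 0], "spin": 0},
  ],
)

```text
clock: 1.45
position: [0.5841, -0.0743, 0.0523]
ee_rot: [-0.0, 0.66, 0.751, -0.0]
contact_force: [0.3, -0.5, -0.2]
width: 0.0852
```

```bash
python3 t.py -235 46 50
python3 - <<'E'
from h import *
import cv2
s=manip.get_state()
a=eyes.get_image("side");M=R.from_quat(np.roll(s["ee_rot"],-1)).as_matrix()
b=eyes.get_image("scene")
a=cv2.resize(a[80:230,220:390],None,fx=4,fy=4,interpolation=cv2.INTER_CUBIC)
b=cv2.resize(b[180:360,180:380],None,fx=3.3,fy=3.3,interpolation=cv2.INTER_CUBIC)
P=s["position"]+np.array([(dx,dy,-.013) for dy in(-.057,-.0425,.0425,.057) for dx in (-.011,.011)])@M.T
for q in (proj("side",P)-[220,80])*4: cv2.circle(a,tuple(int(v) for v in q),3,(0,255,0),-1)
for q in (proj("scene",P)-[180,180])*3.3: cv2.circle(b,tuple(int(v) for v in q),3,(0,255,0),-1)
cv2.imwrite("pics/side2.png",a);cv2.imwrite("pics/scene2.png",b)
E
```

```text
tool delta now mm [-0.2 -4.3  2.3] tool yaw 97.4078981088942 chute 97.4352676935122
tcp in chute mm [-234.8   41.7] 52.2783938800323 F [ 0.31 -0.5  -0.25] w 0.08519564085153976 t 1.45
```

View pics/side2.png

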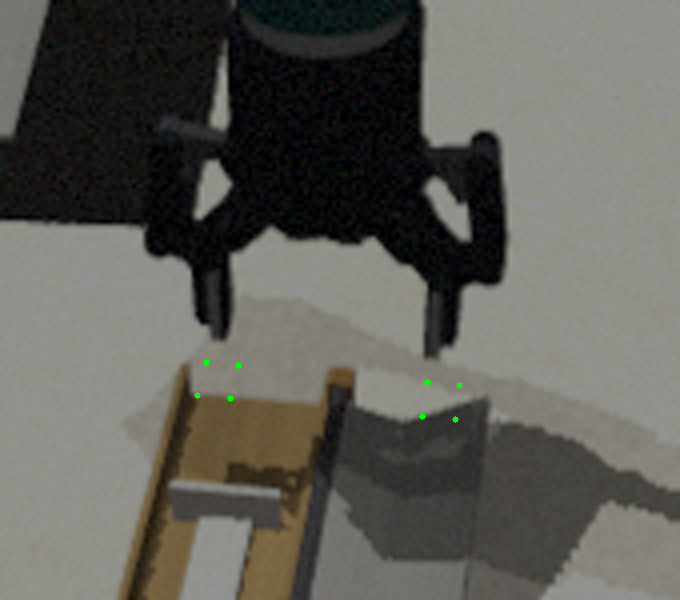

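View pics/scene2.png

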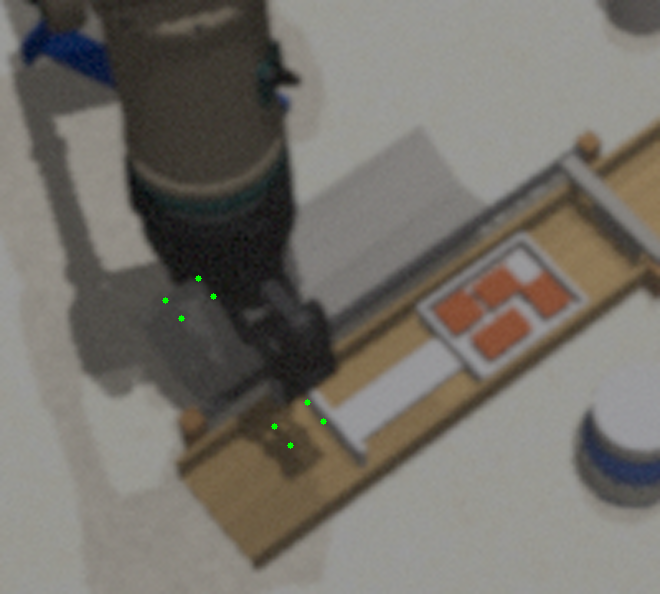

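servo_tool(
  increments=[
    {"slide": [0, -0.002, 0.005], "spin": 0},
    {"slide": [0, -0.002, 0.005], "spin": 0},
    {"slide": [0, 0, 0.005], "spin": 0},
    {"slide": [0, 0, 0.005], "spin": 0},
    {"slide": [0, 0, 0], "spin": 0},
    {"slide": [0, 0, 0], "spin": 0},
  ],
)

```text
clock: 2.15
position: [0.5802, -0.0749, 0.0322]
ee_rot: [-0.0, 0.66, 0.751, -0.0]
contact_force: [0.3, -0.6, 1.0]
width: 0.0854
```

```bash
cat > look.py <<'E'
from h import *
import sys
n=sys.argv[1]; s=manip.get_state()
a=eyes.get_image("side"); b=eyes.get_image("wrist")
cv2.imwrite(f"pics/sd{n}.png",cv2.resize(a[100:310,200:400],None,fx=2.8,fy=2.8,interpolation=cv2.INTER_CUBIC)); cv2.imwrite(f"pics/wr{n}.png",b)
E
python3 t.py -235 46 10; python3 look.py 3
```

```text
tool delta now mm [-0.1 -0.4 22.2] tool yaw 97.40125996068917 chute 97.4352676935122
tcp in chute mm [-234.9   45.6] 32.17420396395741 F [ 0.27 -0.65  0.95] w 0.08536677937886221 t 2.15
```

View pics/sd3.png

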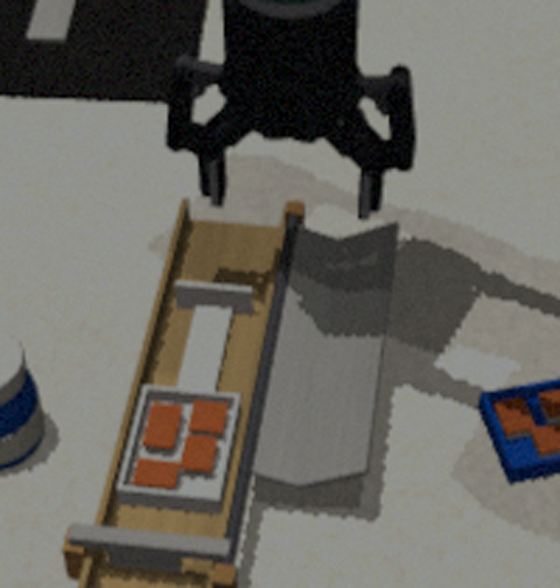

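View pics/wr3.png

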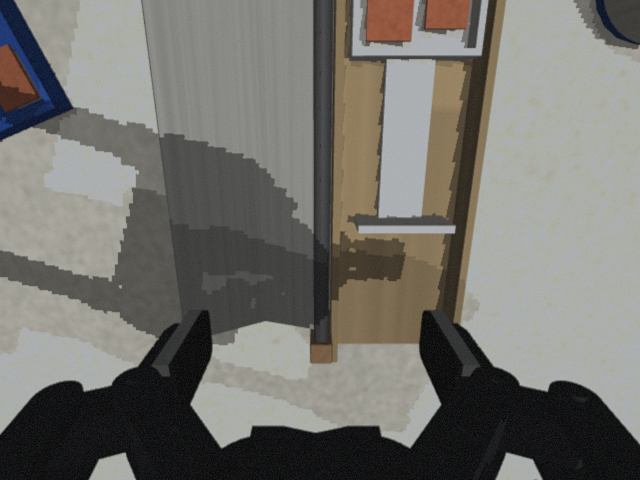

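Run:
```python
from h import *
s=manip.get_state();pos,q=s["position"],s["ee_rot"];M=R.from_quat(np.roll(q,-1)).as_matrix()
for w,sd in(((210,312),(328.9,176.8)),((420,312),(279.3,171.4))):
  f=lambda t:np.r_[proj("wrist",pos+M@t,pos,q)[0]-w,proj("side",pos+M@t)[0]-sd]
  r=least_squares(f,[0,0,-.01]);print((r.x*1000).round(1),r.fun.round(1))
```

```text
[ 10.4 -41.7 -46.4] [-0.3  0.3 -1.5  1.3]
[ 14.2  38.2 -53.1] [0.4 0.2 2.  1.1]
```

servo_tool(
  increments=[
    {"slide": [0, 0, 0.005], "spin": 0},
    {"slide": [0, 0, 0.005], "spin": 0},
    {"slide": [0, 0, 0.005], "spin": 0},
    {"slide": [0, 0, 0], "spin": 0},
  ],
)

```text
clock: 2.65
position: [0.5794, -0.0748, 0.0164]
ee_rot: [-0.001, 0.66, 0.751, -0.0]
contact_force: [-0.3, -0.1, -0.3]
width: 0.0857
```

```bash
python3 t.py -235 46 10; python3 look.py 4
```

```text
tool delta now mm [-0.4  0.3  6.4] tool yaw 97.39755284693534 chute 97.4352676935122
tcp in chute mm [-234.6   46.3] 16.403210987523494 F [-0.28 -0.13 -0.26] w 0.08573483724031053 t 2.65
```

View pics/sd4.png

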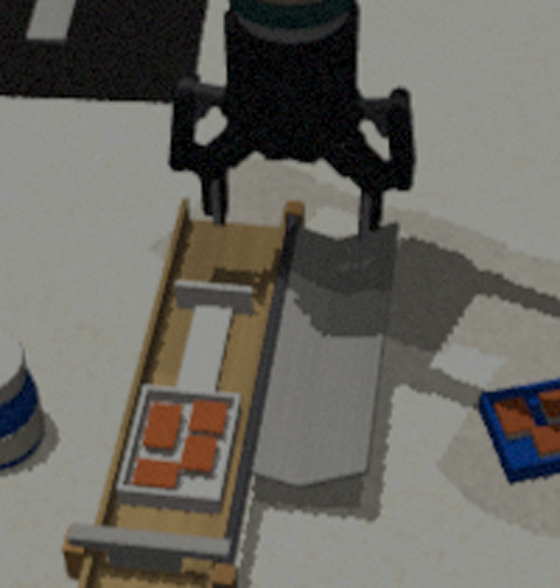

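View pics/wr4.png

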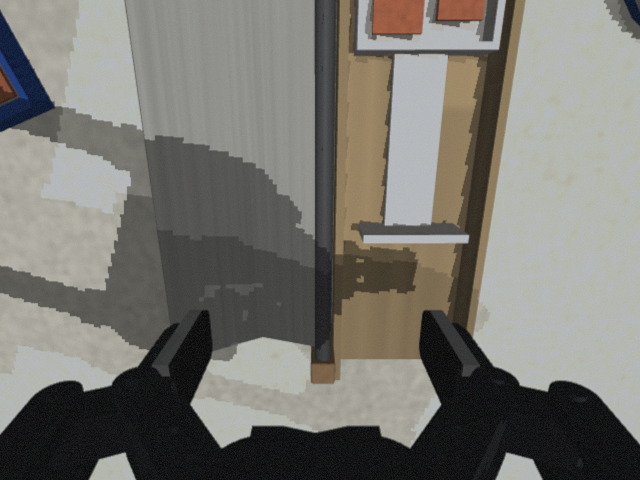

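servo_tool(
  increments=[
    {"slide": [0, 0, 0.005], "spin": 0},
    {"slide": [0, 0, 0.005], "spin": 0},
    {"slide": [0, 0, 0.003], "spin": 0},
    {"slide": [0, 0, 0], "spin": 0},
  ],
)

```text
clock: 3.15
position: [0.5797, -0.0748, 0.0037]
ee_rot: [-0.001, 0.66, 0.751, -0.0]
contact_force: [-0.2, -0.6, 0.1]
width: 0.0854
```

```bash
python3 t.py -235 46 10; python3 look.py 5
```

```text
tool delta now mm [-0.3  0.  -6.3] tool yaw 97.4022727067961 chute 97.4352676935122
tcp in chute mm [-234.7   46. ] 3.7109378336165344 F [-0.23 -0.6   0.08] w 0.08542415134856132 t 3.15
```

View pics/sd5.png

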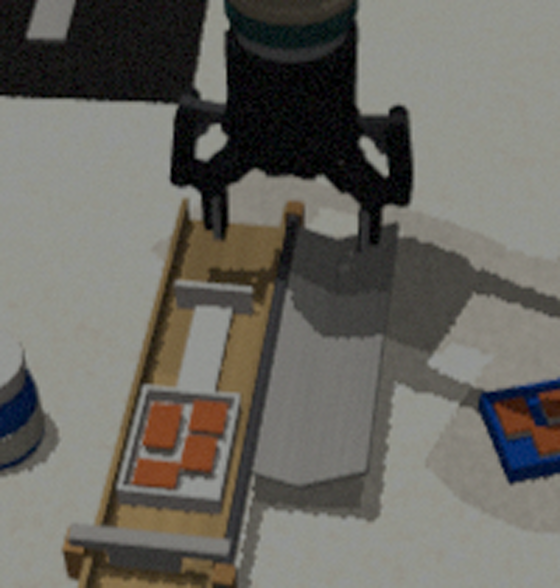

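View pics/wr5.png

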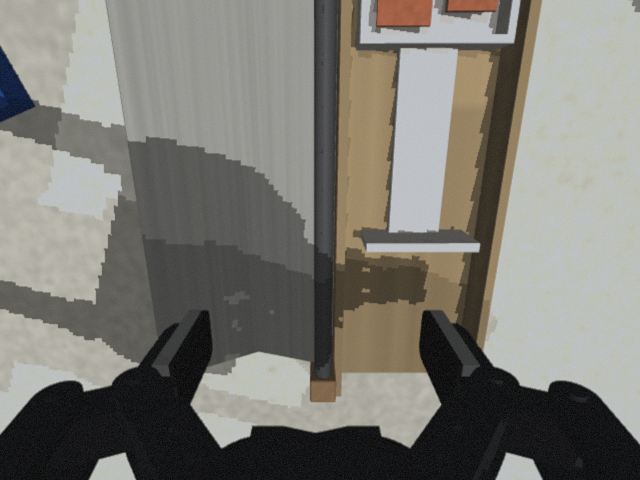

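servo_tool(
  increments=[
    {"slide": [0, 0, 0.004], "spin": 0},
    {"slide": [0, 0, 0.004], "spin": 0},
    {"slide": [0, 0, 0.003], "spin": 0},
    {"slide": [0, 0, 0], "spin": 0},
  ],
)

```text
clock: 3.65
position: [0.5801, -0.075, -0.0069]
ee_rot: [-0.0, 0.66, 0.751, -0.0]
contact_force: [-1.5, -1.1, 3.2]
width: 0.0853
```

```bash
python3 t.py -235 46 10; python3 look.py 6
```

```text
tool delta now mm [ -0.1  -0.3 -16.9] tool yaw 97.40216495441226 chute 97.4352676935122
tcp in chute mm [-234.9   45.7] -6.870644758299016 F [-1.48 -1.07  3.2 ] w 0.08527919240002296 t 3.65
```

View pics/sd6.png

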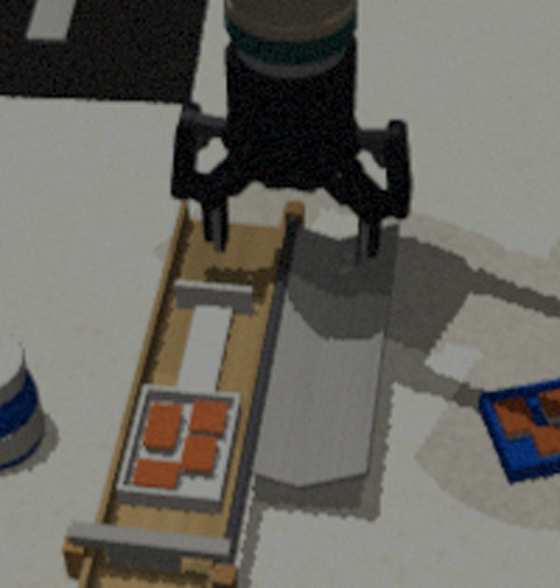

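View pics/wr6.png

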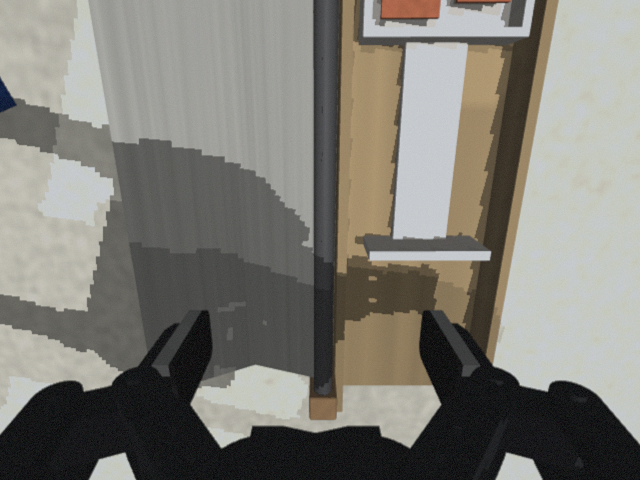

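servo_tool(
  increments=[
    {"slide": [0, 0, 0.004], "spin": 0},
    {"slide": [0, 0, 0.004], "spin": 0},
    {"slide": [0, 0, 0.004], "spin": 0},
    {"slide": [0, 0, 0.004], "spin": 0},
    {"slide": [0, 0, 0], "spin": 0},
  ],
)

```text
clock: 4.25
position: [0.5821, -0.075, -0.0225]
ee_rot: [0.001, 0.66, 0.751, 0.001]
contact_force: [4.4, 2.1, 4.4]
width: 0.0852
```

```bash
python3 t.py -235 46 -30; python3 look.py 7
```

```text
tool delta now mm [ 0.2 -2.4  7.5] tool yaw 97.37402653082513 chute 97.4352676935122
tcp in chute mm [-235.2   43.6] -22.491107402411572 F [4.42 2.1  4.43] w 0.08521242139636499 t 4.25
```

View pics/sd7.png

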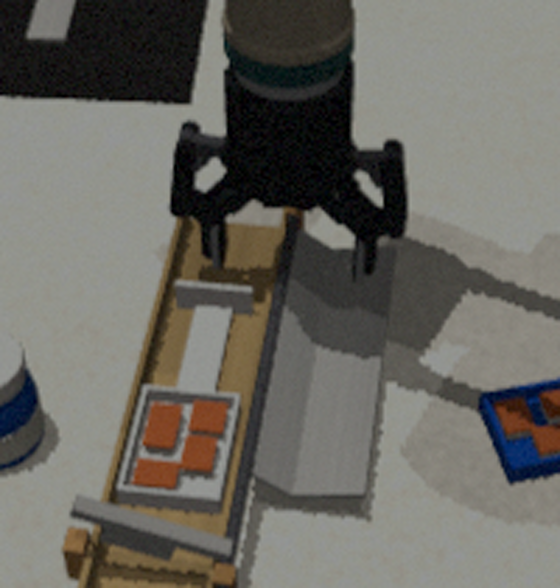

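View pics/wr7.png

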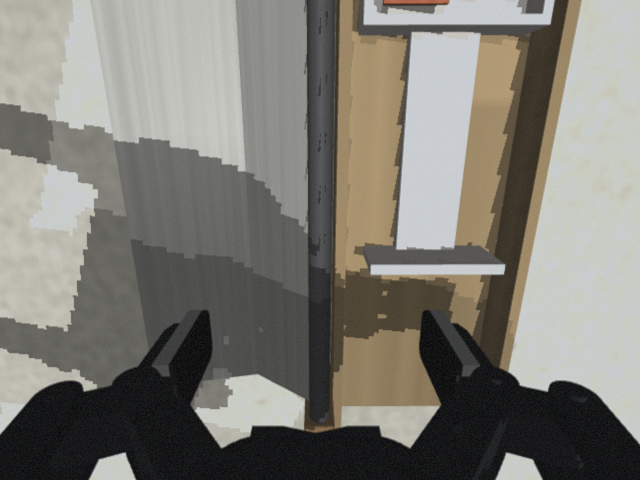

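servo_tool(
  increments=[
    {"slide": [0, -0.001, 0.004], "spin": 0},
    {"slide": [0, -0.001, 0.004], "spin": 0},
    {"slide": [0, 0, 0.002], "spin": 0},
    {"slide": [0, 0, 0], "spin": 0},
  ],
)

```text
clock: 4.75
position: [0.5789, -0.0756, -0.0322]
ee_rot: [0.001, 0.66, 0.751, 0.0]
contact_force: [4.1, 0.5, 5.2]
width: 0.0853
```

```bash
python3 t.py -235 46 -30; python3 look.py 8
```

```text
tool delta now mm [ 0.5  0.9 -2.2] tool yaw 97.41942012072239 chute 97.4352676935122
tcp in chute mm [-235.5   46.9] -32.23182671439482 F [4.05 0.49 5.19] w 0.08530615095361005 t 4.75
```

View pics/sd8.png

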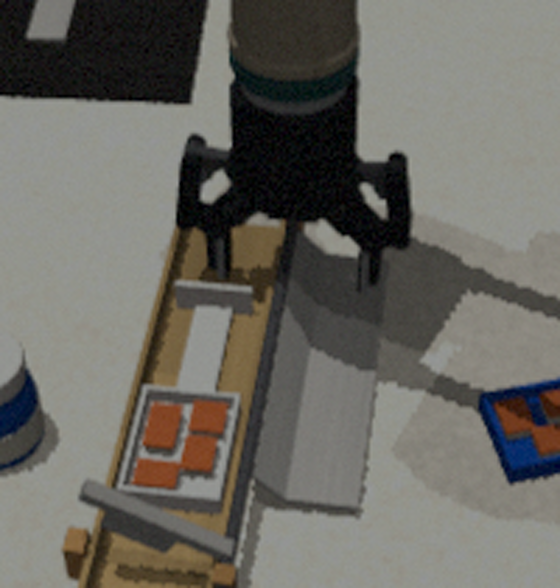

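View pics/wr8.png

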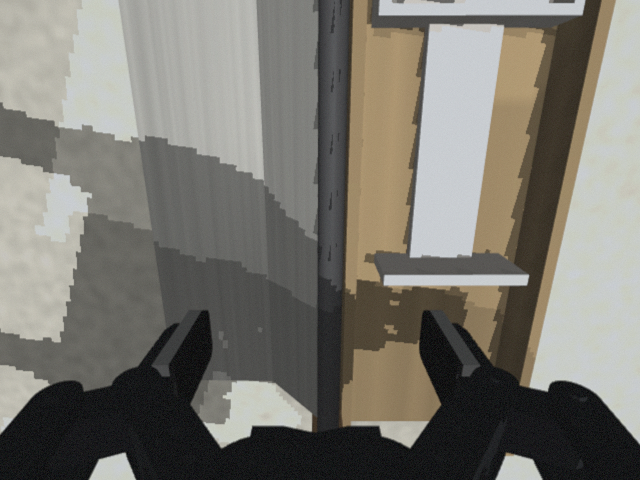

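Run:
```python
from h import *
pc=np.load("chute.npy")
for th in(0,.2,.3,.4,.5,.6):
  c,s=np.cos(-th),np.sin(-th)
  def rot(y,z): return 43+c*(y-43)-s*(z-34),34+s*(y-43)+c*(z-34)
  y,z=rot(111,46); by,bz=rot(-45,34)
  p=proj("side",place(pc,[(-55,y,z),(-5,by,bz)]));print(th,round(y),round(z,1),((p-[200,100])*2.8).round(0).tolist())
```

```text
0 111 46.0 [[367.0, 472.0], [75.0, 529.0]]
0.2 112 32.3 [[368.0, 487.0], [74.0, 510.0]]
0.3 112 25.4 [[366.0, 494.0], [76.0, 502.0]]
0.4 110 18.6 [[364.0, 501.0], [80.0, 493.0]]
0.5 108 11.9 [[360.0, 508.0], [86.0, 485.0]]
0.6 106 5.5 [[355.0, 514.0], [93.0, 477.0]]
```

servo_tool(
  increments=[
    {"slide": [0.005, 0, 0], "spin": 0},
    {"slide": [0.005, 0, 0], "spin": 0},
    {"slide": [0.005, 0, 0], "spin": 0},
    {"slide": [0.005, 0, 0], "spin": 0},
    {"slide": [0.005, 0, 0], "spin": 0},
    {"slide": [0.005, 0, 0], "spin": 0},
    {"slide": [0.005, 0, 0], "spin": 0},
  ],
)

```text
clock: 5.55
position: [0.5734, -0.0401, -0.0327]
ee_rot: [-0.0, 0.66, 0.751, -0.0]
contact_force: [1.4, -2.9, 2.6]
width: 0.0853
```

```bash
python3 t.py -83 46 -32; python3 look.py 9
```

```text
tool delta now mm [116.5   1.8  -0.7] tool yaw 97.40979883646402 chute 97.4352676935122
tcp in chute mm [-199.5   47.8] -32.72121962027276 F [ 1.4  -2.95  2.58] w 0.08532013432721053 t 5.55
```

View pics/sd9.png

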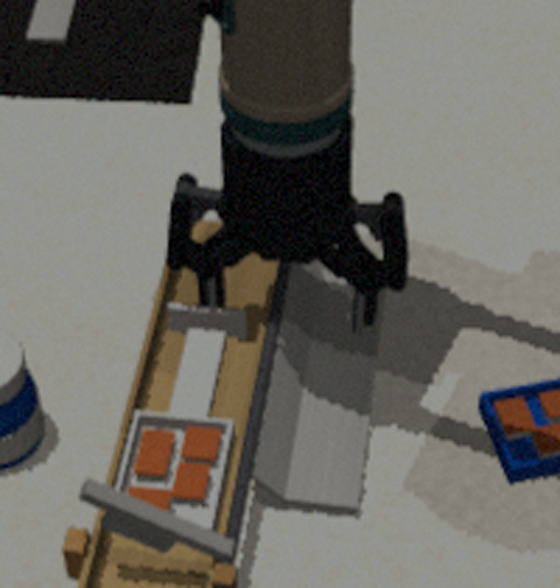

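View pics/wr9.png

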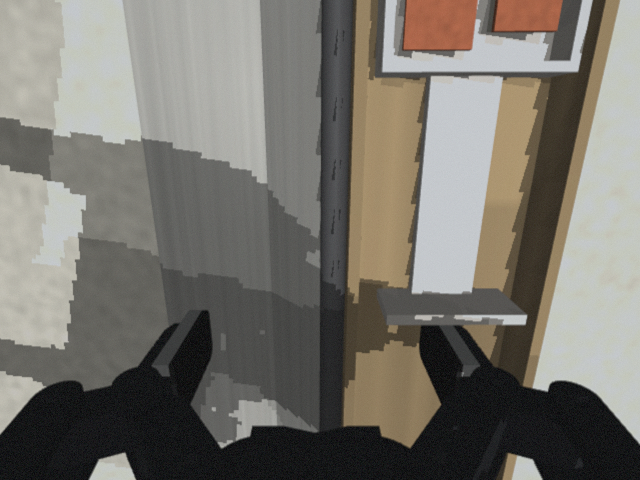

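servo_tool(
  increments=[
    {"slide": [0.005, 0.001, 0], "spin": 0},
    {"slide": [0.005, 0, 0], "spin": 0},
    {"slide": [0.005, 0, 0], "spin": 0},
    {"slide": [0.005, 0, 0], "spin": 0},
    {"slide": [0.005, 0, 0], "spin": 0},
    {"slide": [0.005, 0, 0], "spin": 0},
    {"slide": [0.005, 0, 0], "spin": 0},
    {"slide": [0.005, 0, 0], "spin": 0},
  ],
)

```text
clock: 6.45
position: [0.5696, -0.0003, -0.0325]
ee_rot: [0.0, 0.66, 0.751, 0.0]
contact_force: [0.3, -3.4, 3.7]
width: 0.0854
```

```bash
python3 t.py -83 46 -32; python3 look.py 10
```

```text
tool delta now mm [76.5  0.4 -0.5] tool yaw 97.40429713876439 chute 97.4352676935122
tcp in chute mm [-159.5   46.5] -32.531550814909444 F [ 0.29 -3.45  3.69] w 0.08541546229087696 t 6.45
```

View pics/sd10.png

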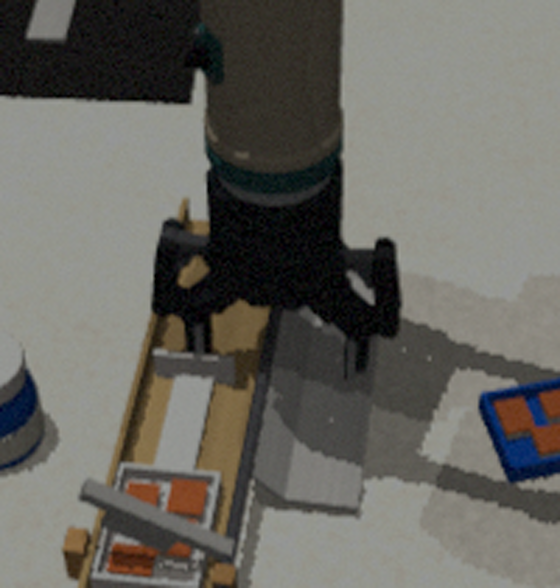

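View pics/wr10.png

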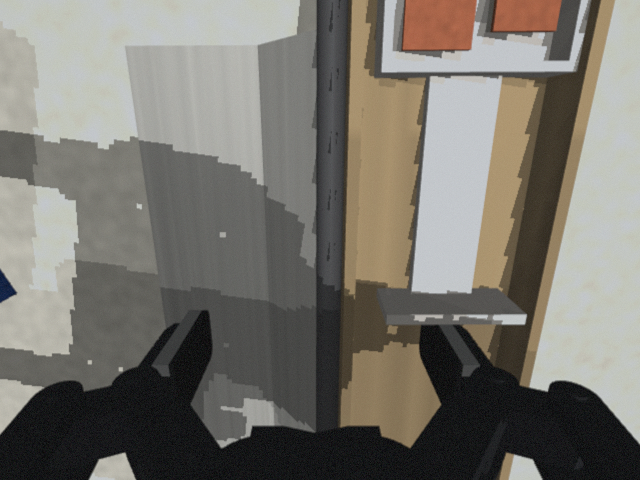

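servo_tool(
  increments=[
    {"slide": [0.005, 0, 0], "spin": 0},
    {"slide": [0.005, 0, 0], "spin": 0},
    {"slide": [0.005, 0, 0], "spin": 0},
    {"slide": [0.005, 0, 0], "spin": 0},
    {"slide": [0.005, 0, 0], "spin": 0},
    {"slide": [0.005, 0, 0], "spin": 0},
    {"slide": [0.005, 0, 0], "spin": 0},
    {"slide": [0.005, 0, 0], "spin": 0},
  ],
)

```text
clock: 7.35
position: [0.5644, 0.0393, -0.0325]
ee_rot: [0.0, 0.66, 0.751, 0.0]
contact_force: [0.5, -4.1, 5.0]
width: 0.0855
```

```bash
python3 t.py -83 46 -32; python3 look.py 11
```

```text
tool delta now mm [36.6  0.4 -0.5] tool yaw 97.40595894370394 chute 97.4352676935122
tcp in chute mm [-119.6   46.4] -32.525595764827976 F [ 0.55 -4.13  4.97] w 0.08545201931763333 t 7.35
```

View pics/sd11.png

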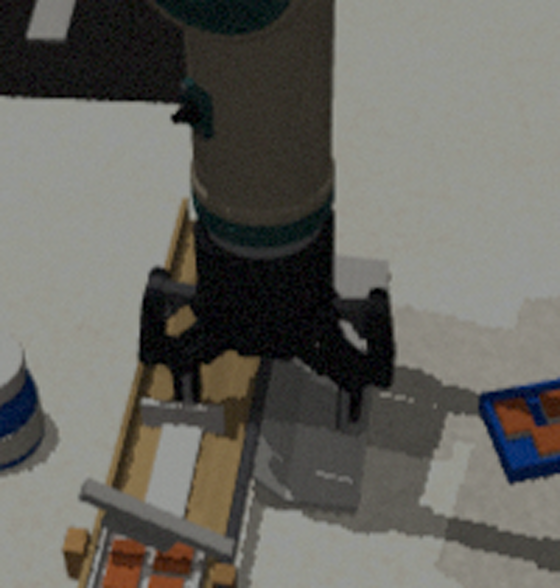

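View pics/wr11.png

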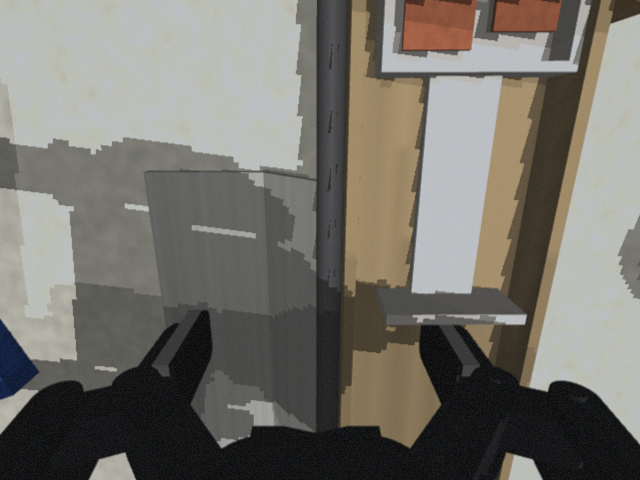

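Run:
```python
from h import *
s=manip.get_state();pc=np.load("chute.npy");W="wrist"
tr=[(W,(-124,25,25),(388,325)),(W,(-124,-25,25),(526,324)),(W,(-40,30,18),(381,74)),(W,(-40,-30,18),(580,72))]
p,r=fit(tr,s["position"],s["ee_rot"],(pc[0],pc[1],pc[2]));print(r.round(1).tolist())
c,sn=np.cos(pc[2]),np.sin(pc[2]);d=p[:2]-pc[:2];print(c*d[0]+sn*d[1],-sn*d[0]+c*d[1],p[2]-pc[2])
```

```text
[[-0.4, 1.2], [0.7, 1.2], [1.0, -1.0], [-1.7, -0.5]]
0.01629374028347755 -0.003178247629088557 0.006176144856979482
```

servo_tool(
  increments=[
    {"slide": [0.005, 0, 0], "spin": 0},
    {"slide": [0.005, 0, 0], "spin": 0},
    {"slide": [0.005, 0, 0], "spin": 0},
    {"slide": [0.005, 0, 0], "spin": 0},
    {"slide": [0.005, 0, 0], "spin": 0},
    {"slide": [0.005, 0, 0], "spin": 0},
    {"slide": [0.005, 0, 0], "spin": 0},
    {"slide": [0.003, 0, 0], "spin": 0},
  ],
)

```text
clock: 8.25
position: [0.5594, 0.0772, -0.0325]
ee_rot: [-0.0, 0.66, 0.751, 0.0]
contact_force: [1.0, -4.5, 4.2]
width: 0.0853
```

servo_tool(
  increments=[
    {"slide": [0, 0, 0], "spin": 0},
    {"slide": [0, 0, 0], "spin": 0},
  ],
)

```text
clock: 8.45
position: [0.5594, 0.0775, -0.0327]
ee_rot: [-0.001, 0.66, 0.751, 0.0]
contact_force: [0.3, -0.7, 3.9]
width: 0.0853
```

```bash
python3 t.py -83 46 -32; python3 look.py 12
```

```text
tool delta now mm [-1.9  0.5 -0.7] tool yaw 97.36050219784624 chute 97.4352676935122
tcp in chute mm [-81.1  46.5] -32.66562483431648 F [ 0.25 -0.7   3.86] w 0.0852936641829568 t 8.45
```

View pics/sd12.png

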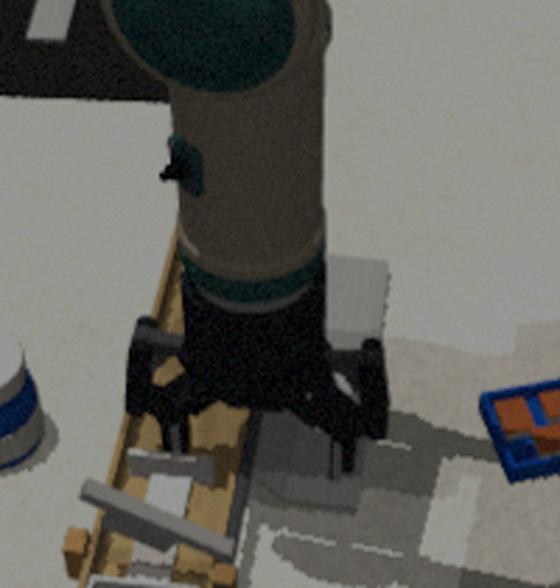

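View pics/wr12.png

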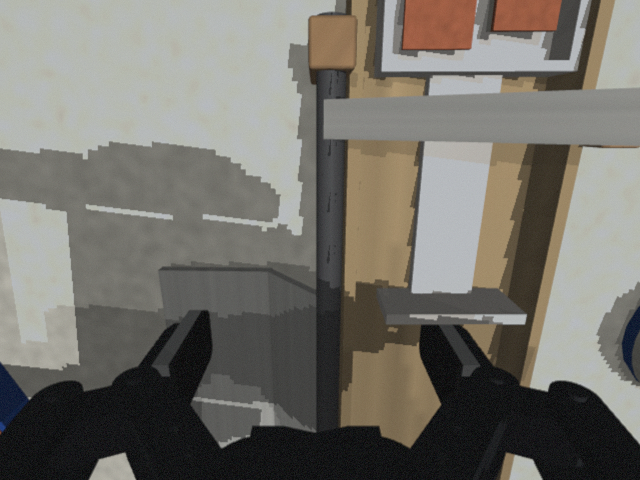

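servo_tool(
  increments=[
    {"slide": [-0.005, 0, 0], "spin": 0},
    {"slide": [-0.005, 0, 0], "spin": 0},
    {"slide": [0, 0, -0.005], "spin": 0},
    {"slide": [0, 0, -0.005], "spin": 0},
    {"slide": [0, 0, -0.005], "spin": 0},
    {"slide": [0, 0, -0.005], "spin": 0},
    {"slide": [0, 0, -0.005], "spin": 0},
    {"slide": [0, 0, -0.005], "spin": 0},
  ],
)

```text
clock: 9.35
position: [0.5614, 0.0667, -0.002]
ee_rot: [0.001, 0.66, 0.751, 0.0]
contact_force: [-0.4, -0.9, 0.1]
width: 0.0858
```

servo_tool(
  increments=[
    {"slide": [0, 0, -0.01], "spin": 0},
    {"slide": [0, 0, -0.02], "spin": 0},
    {"slide": [0, 0, -0.025], "spin": 0},
    {"slide": [0, 0, -0.025], "spin": 0},
    {"slide": [0, 0, -0.025], "spin": 0},
    {"slide": [0, 0, 0], "spin": 0},
    {"slide": [0, 0, 0], "spin": 0},
  ],
)

```text
clock: 10.05
position: [0.5611, 0.0668, 0.1031]
ee_rot: [0.001, 0.66, 0.751, 0.001]
contact_force: [-1.0, 0.2, -0.0]
width: 0.0851
```

```bash
python3 t.py -83 46 -32; python3 look.py 13
python3 - <<'E'
from rig import eyes
import cv2
a=eyes.get_image("side");cv2.imwrite("pics/sd13b.png",cv2.resize(a[220:420,190:390],None,fx=3,fy=3,interpolation=cv2.INTER_CUBIC))
E
```

```text
tool delta now mm [  8.9   0.  135.1] tool yaw 97.4025689417994 chute 97.4352676935122
tcp in chute mm [-91.9  46.2] 103.06782835009423 F [-0.98  0.17 -0.02] w 0.08512810755589473 t 10.05
```

View pics/sd13b.png

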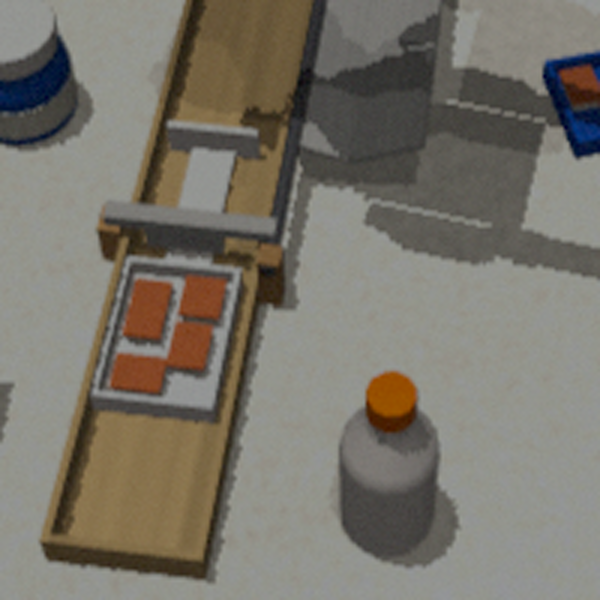

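View pics/wr13.png

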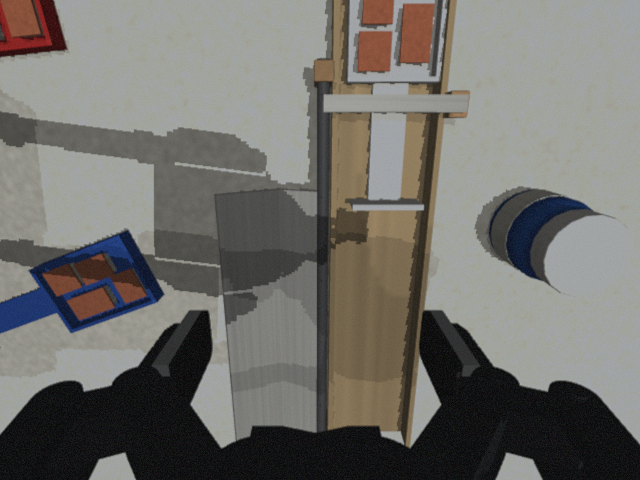

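Run:
```python
from h import *
s=manip.get_state();pc=np.load("chute.npy");S="side";W="wrist"
k=lambda u,v:(190+u/3,220+v/3)
tr=[(S,(40,30,18),k(217,409)),(S,(40,-30,18),k(94,401)),(S,(-40,30,18),k(243,270)),(S,(-40,-30,18),k(124,255)),(W,(-40,30,18),(349,79)),(W,(-40,-30,18),(438,82)),(W,(-124,25,25),(353,209)),(W,(-124,-25,25),(424,209))]
p,r=fit(tr,s["position"],s["ee_rot"],pc);print(r.round(1).tolist())
c,sn=np.cos(pc[2]),np.sin(pc[2]);d=p[:2]-pc[:2];print(c*d[0]+sn*d[1]-.04,-sn*d[0]+c*d[1],p[2]-pc[2])
print(manip.sign_off())
```

```text
[[-0.6, 1.3], [-0.7, -0.7], [0.3, 0.4], [1.4, 1.3], [-1.3, 1.0], [2.7, -2.3], [-0.3, 0.6], [0.2, 0.4]]
0.015035084800200826 -0.0027871830821393885 0.0017871293088174145
the job is handed in; nothing more can be done
None
```

The tray is through the gate and the gate is shut behind it. I handed the job in just after 10 s on the robot's clock; no verdict came back.

**What I did:** One fingertip pressed the paddle and held the gate at about 0.5 rad, estimated from the side image. With the other finger I pushed the white tray by its push plate, at about 50 mm/s, until the whole pan was past the gate. Then I backed off 10 mm, raised the hand slowly so the gate closed, and moved clear.

**Last checks:**
- **Tray position:** The camera fit puts the pan's rear edge about 15 mm beyond the gate and 3 mm off the midline, within 0.002 rad of straight.
- **Gate:** In the side picture the bar lies level on its posts, so the gate looks shut.
- **Hand:** It was well clear when I handed in, with only noise (about 1 N) on the force reading.
- **Other objects:** The hand stayed clear of the glue bottle, paint jar and model house. In the last pictures the glue and the jar stand as before; I did not check the house again after the first pictures.

**One disagreement:** With the gripper open, the fingertips sat about 45 mm behind the reported TCP, not the 13 mm in the description. Triangulation from two cameras and the first contact with the paddle both showed this, so I set the press depth from them. The reported TCP therefore went below zero, to about -33 mm, while the tips stayed about 12 mm above the table.

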